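# Cap the two-part epoxy

### The arm

A 6-joint arm with a two-finger parallel gripper is mounted at the origin on a cart in front of the work surface, level with it; the furniture and walls round the work are solid. World frame = base frame: x ahead of the robot, y to its left, z up, the work surface at z = 0. Lengths are in m, angles in rad, forces in N, time in s.
With the tool pointing down it reaches from about 0.35 to 0.85 m from the base axis. Payload 8.1 kg.
Tool frame: the origin (TCP) lies at the very end of the fingers, on their centre line; the grasp point (between the pads) lies 19 mm behind it; x points along the fingers, y is the direction in which the jaws open and shut, and the axes are right-handed (so a half turn about x gives the same grasp; the last joint's range is limited). The gripper opens to 93 mm and grips with 3 to 60 N. Pads are 15 mm wide; open, the fingers measure 128 mm over their backs; the gripper's body (75 mm by 188 mm) begins 65 mm behind the grasp point.
Start: joints at [-1.251, 0.13, 1.488, -0, 1.523, -0.085], TCP at [0.236, -0.552, 0.219] pointing down, gripper open.
Joint ranges: [-2.96, 2.96], [-0.89, 2.26], [0.02, 2.5], [-1.34, 4.48], [0, 2.73], [-2.66, 2.66]. Speed limits (rad/s): [2.39, 2.39, 2.79, 3.14, 3.14, 3.14].

### API

Orientations are given as a rotation vector (axis times angle).
In Python, from plant import * gives the robot as it stands. The module is installed in compiled form; this text tells all that it offers.
- The arm moves only by the tool apply_moves, never from a script. Its argument "series" is a list of rows, each an object with "jaw": the gripper's target within -1 to 1 (shut at 1, half-way at 0, fully open at -1); "linear": the shift along the tool's x, y, z normalised to -1 to 1, where 1 is 0.6 m, a list of three; "roll": the turn about the tool's x normalised to -1 to 1, where 1 is 30 degrees. A call has 1 to 20 rows; each row is the pose to reach, as a shift and turn from the pose measured when the call began, along the tool's axes at that moment; what a row does not reach only later rows make up. A row lasts 1/8 s, in which the tool goes at most 62.5 mm and 10.7 degrees, less where a joint would pass 70% of its speed; a pose out of reach is approached as far as the arm can. A call with a number of a shift or a turn outside -1 to 1 is refused whole. A call with a gripper value outside its range is refused whole. The fingers move at their own pace and stop on an object; "force" is the grip in N (left out, the last holds). Time passes only in rows, so rows that repeat a pose let the fingers close. It gives the time, the measured TCP pose, the force and the opening at its end, in the units of the state.
- read_state(): the state, without advancing time (a new reading comes with each control period).
- read_camera(name): name is "scene" or "side" or "wrist"; returns a dict with "pixels" (384x512x3 uint8, blue, green, red), "intrinsics" (3x3 intrinsics, pixels), "rvec" (rotation vector, rad) and "tvec" (3), from world to camera coordinates, as OpenCV has them; the wrist camera has in their place "tool_from_camera" (4x4, takes a point from camera to tool coordinates, whose origin is the TCP and whose axes are the tool frame's). Camera axes: x right, y down, z forward; pixel columns grow to the right and rows downward; lengths in m; the calibration is good to about 2 mm. The wrist camera is an equidistant fisheye: a pixel r from the principal point sees the ray r / f radians off the axis. A picture is of the moment at which its call begins: read the wrist's pose just before it. There is no depth.
- close_job(): hands the job in, once; it reports no verdict.
The state is a dict: "t": time; "q": joint angles; "dq": joint speeds; "joint_torque": joint torques, N m; "tool_pos": TCP position; "orientation": TCP orientation; "force": force on the tool from outside, world axes, zero at the start; "wrist_torque": the same for the moment, N m; "opening": finger opening in m.
Only numpy, scipy, OpenCV 4.12 (cv2) and the standard library are available. Lean on these libraries where they do the work, as an engineer would, in place of code of your own. Each camera call takes 0.05 s, during which the arm holds its last target. There are 200 camera calls.

### The job

The epoxy has been mixed and its two square bottles still have their caps standing up on the necks. Press the cap of the large square bottle and the cap of the small square bottle fully home until they snap down on the shoulder, leaving the bottles standing upright where they are. The round bottle is still venting: leave its cap raised as it is and leave that bottle where it stands.

Things in the scene. Friction and masses are not known exactly. Their poses are not given: they have to be found in the camera images.
- resin_bottle: Large square bottle, grey plastic, loose, upright, 0.6 kg: body 64 x 64 mm and 84 mm high, shoulder to 92 mm, round neck 25 mm across and 25 mm long with a round black flat-topped push-on cap on its axis. Origin: centre of its underside; z up along the neck, x and y along the sides. Its cap is 36 mm across and 28 mm high; with the cap home the cap's top is 120 mm above the origin, otherwise 120 mm plus the value of joint resin_bottle_cap.
- resin_bottle_cap (a joint): How far the large square bottle's cap stands above home along the neck, in m: 0 fully home (rim on the shoulder), starts at 0.014 to 0.018, stop at 0.022. It slides straight down with a push of about 2 N and stays where it is left; from 9 mm above home a sprung bead resists, with up to about 10 N, and once the cap is past the bead (4 mm above home) it snaps down by itself and stays.
- hardener_bottle: Small square bottle, grey plastic, loose, upright, 0.4 kg: body 50 x 50 mm and 64 mm high, shoulder to 72 mm, neck and cap exactly like the large one's. Origin: centre of its underside; z up along the neck, x and y along the sides. With the cap home the cap's top is 100 mm above the origin, otherwise 100 mm plus the value of joint hardener_bottle_cap.
- hardener_bottle_cap (a joint): The same for the small square bottle's cap, in m: 0 fully home, starts at 0.014 to 0.018, stop at 0.022, same forces and snap.
- round_bottle: Round bottle, grey plastic, loose, upright, 0.55 kg: body 66 mm across and 84 mm high, with the same neck and cap; not to be touched. Origin: centre of its underside, z up.
- round_bottle_cap (a joint): How far the round bottle's cap stands above home, in m: starts at 0.014 to 0.018 and is to stay raised.
There are look-alikes about, which are no part of the job. What is shaped like the hardener_bottle but turquoise is not meant.

How it is judged:
By the outcome, as a careful person would: the job done as asked, in the order asked, and still so for the second after the job is handed in, with the robot touching nothing.
It also fails if it takes over 32 s, if anything falls off the work surface, if the arm or the gripper's body presses on something with over 40 N, if the wrist force passes 120 N, or if a joint passes its speed limit or range.

## Working session

There is one attempt and no reset: what is moved stays moved. The work goes in short steps, Python scripts to look and compute and a tool call to move; the robot and the scene stay as the last step left them, time stands still between calls to the robot, and variables do not carry over. Pictures are saved under pics/ and viewed, about 8 in all and at most 12, crops included, and the job is handed in when it is done.

Besides the shell and the picture viewer there is one more tool, called after "Request:" in YAML: its name, and indented under it one key for each argument. apply_moves: Moves the arm, as the interface text tells. Its arguments: {"type":"object","properties":{"series":{"type":"array"},"force":{"type":"number"}},"required":["series"]}

```bash
mkdir -p pics; python3 - <<'E'
from plant import *
import cv2,numpy as np,pickle
s=read_state();print(s)
for n in("scene","side"):
    c=read_camera(n);pickle.dump(c,open(n+".pkl","wb"));cv2.imwrite(f"pics/{n}0.png",c["pixels"])
    R=cv2.Rodrigues(np.array(c["rvec"]))[0];print(n,-R.T@np.array(c["tvec"]).ravel(),c["intrinsics"])
E
```

```text
{'t': 0.0, 'q': array([-1.25138782e+00,  1.31144282e-01,  1.48926174e+00,  3.47315666e-05,
        1.52299885e+00, -8.53792600e-02]), 'dq': array([ 0.00158969,  0.00087488,  0.00101019, -0.00170351,  0.00096159,
        0.00022022]), 'joint_torque': array([-1.19951119e-04, -5.59830737e+01, -4.91769290e+01,  7.67690758e-02,
        3.48646834e-02, -1.14005629e-04]), 'tool_pos': array([ 0.23616141, -0.55095798,  0.21760716]), 'orientation': array([ 1.99934794,  0.41214956, -1.99970948]), 'force': array([-0.0203557 , -0.08101941, -0.0677144 ]), 'wrist_torque': array([ 0.03190524,  0.01135306, -0.01572942]), 'opening': 0.09249424878803032}
scene [0.15019719 0.56092708 0.71547919] [[383.81916866   0.         262.15401213]
 [  0.         383.81916866 190.48171131]
 [  0.           0.           1.        ]]
side [0.01723422 0.91327481 0.49186337] [[456.27253166   0.         259.72911016]
 [  0.         456.27253166 193.78070044]
 [  0.           0.           1.        ]]
```

View pics/scene0.png

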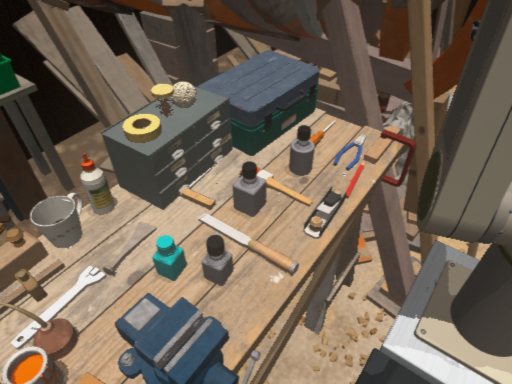

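View pics/side0.png

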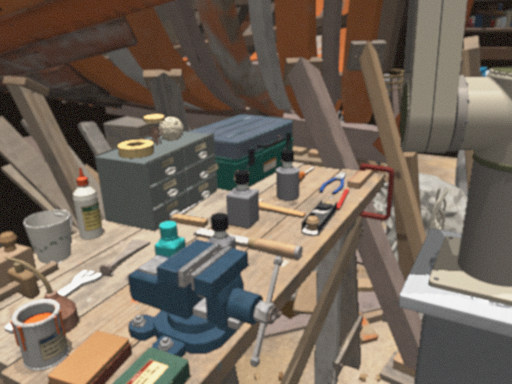

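Scene view: the large grey square bottle is at about (250,190) with its cap at (249,172). The round bottle is at (302,155), cap (303,133). The small grey square bottle is at (217,263), cap (215,244), and the turquoise look-alike is at (169,256). In the side view the small bottle is partly hidden by the vise, with its cap at (219,224). I'll take one enlarged crop to confirm, and measure the caps.

```bash
cat > h.py <<'E'
import cv2,numpy as np,pickle
def load(n): return pickle.load(open(n+".pkl","rb"))
def ray(c,p):
    R=cv2.Rodrigues(np.array(c["rvec"]))[0];t=np.array(c["tvec"]).ravel()
    return -R.T@t, R.T@np.linalg.inv(c["intrinsics"])@np.array([*p,1.])
def plane(c,p,z):
    o,d=ray(c,p);return o+d*(z-o[2])/d[2]
def proj(c,P): return cv2.projectPoints(np.array(P,float).reshape(-1,3),np.array(c["rvec"],float),np.array(c["tvec"],float),np.array(c["intrinsics"]),None)[0][:,0]
def tri(c1,p1,c2,p2):
    o1,d1=ray(c1,p1);o2,d2=ray(c2,p2)
    k=np.linalg.lstsq(np.c_[d1,-d2],o2-o1,rcond=None)[0]
    a,b=o1+k[0]*d1,o2+k[1]*d2
    return (a+b)/2,np.linalg.norm(a-b)
E
python3 - <<'E'
from h import *
guess={"resin":((249,172),(241,182)),"hard":((215,244),(219,224)),"round":((303,133),(288,158))}
cs,cd=load("scene"),load("side")
C={}
for k,g in guess.items():
    cc=[]
    for c,p in zip((cs,cd),g):
        m=(c["pixels"].max(2)<48).astype(np.uint8)
        n,l,st,ce=cv2.connectedComponentsWithStats(m,connectivity=4)
        w=l[p[1]-8:p[1]+8,p[0]-8:p[0]+8];i=np.bincount(w[w>0]).argmax()
        print(k,st[i],ce[i]);cc.append(ce[i])
    print(k,tri(cs,cc[0],cd,cc[1]))
im=np.hstack([cv2.resize(cs["pixels"][115:290,145:325],None,fx=2.2,fy=2.2,interpolation=2),cv2.resize(cd["pixels"][140:315,145:325],None,fx=2.2,fy=2.2,interpolation=2)])
cv2.imwrite("pics/crop.png",im)
E
```

```text
resin [243 169  12   9  85] [248.64705882 173.18823529]
resin [235 171  15  13 145] [241.8        177.50344828]
resin (array([0.56508345, 0.02851459, 0.12440522]), np.float64(0.0008260176404929608))Traceback (most recent call last):
  File "<stdin>", line 10, in <module>
ValueError: attempt to get argmax of an empty sequence
```

```bash
python3 - <<'E'
from h import *
cs,cd=load("scene"),load("side")
for c,ps in((cs,[(249,172),(215,244),(303,133)]),(cd,[(241,182),(219,224),(288,158)])):
    for p in ps: print(p,[c["pixels"][y,p[0]].tolist() for y in range(p[1]-10,p[1]+24,3)])
im=np.hstack([cv2.resize(cs["pixels"][115:290,145:325],None,fx=2.2,fy=2.2,interpolation=2),cv2.resize(cd["pixels"][140:315,145:325],None,fx=2.2,fy=2.2,interpolation=2)])
cv2.imwrite("pics/crop.png",im)
E
```

```text
(249, 172) [[51, 56, 62], [45, 48, 53], [45, 48, 53], [33, 39, 44], [35, 40, 46], [34, 39, 45], [92, 98, 101], [79, 81, 86], [142, 141, 147], [154, 154, 160], [134, 134, 139], [66, 68, 75]]
(215, 244) [[110, 135, 157], [49, 53, 60], [49, 53, 60], [50, 55, 61], [49, 54, 60], [39, 45, 51], [37, 44, 50], [43, 48, 54], [90, 97, 100], [125, 125, 131], [139, 139, 145], [133, 134, 139]]
(303, 133) [[150, 181, 206], [45, 46, 51], [42, 45, 49], [34, 38, 42], [29, 35, 39], [30, 35, 42], [81, 88, 91], [89, 96, 98], [127, 127, 132], [139, 138, 143], [80, 81, 87], [65, 67, 72]]
(241, 182) [[45, 47, 44], [21, 19, 25], [28, 26, 21], [22, 27, 26], [58, 62, 62], [120, 126, 126], [111, 115, 115], [165, 163, 165], [166, 163, 166], [92, 93, 94], [75, 76, 79], [78, 77, 80]]
(219, 224) [[61, 60, 63], [47, 44, 42], [32, 35, 33], [40, 36, 41], [23, 25, 30], [34, 37, 38], [97, 102, 101], [122, 131, 127], [107, 106, 109], [152, 150, 155], [128, 129, 132], [88, 90, 92]]
(288, 158) [[39, 48, 24], [49, 48, 50], [27, 25, 24], [35, 34, 36], [29, 24, 27], [107, 114, 111], [114, 120, 119], [156, 154, 158], [157, 156, 161], [82, 82, 85], [83, 84, 85], [81, 83, 83]]
```

View pics/crop.png

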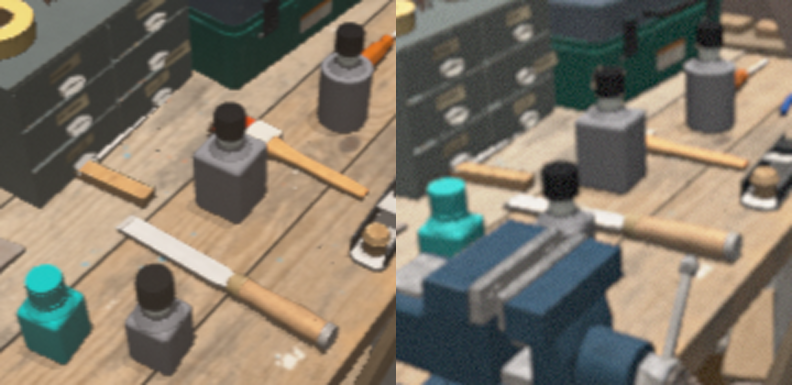

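Crop confirms it. The grey square bottles (large at about (250,187), small at about (217,262) in scene) are the targets. The turquoise one and the round one are excluded. Now measuring the caps.

```bash
cat >> h.py <<'E'
def capmask(c,p,r=16,th=66):
    m=np.zeros(c["pixels"].shape[:2],np.uint8)
    y0,x0=p[1]-r,p[0]-r
    m[y0:y0+2*r,x0:x0+2*r]=c["pixels"][y0:y0+2*r,x0:x0+2*r].max(2)<th
    n,l,st,ce=cv2.connectedComponentsWithStats(m,connectivity=4)
    i=1+st[1:,4].argmax();return st[i],ce[i]
E
python3 - <<'E'
from h import *
cs,cd=load("scene"),load("side")
G={"resin":((249,172),(241,182),.120),"hard":((215,245),(219,223),.1),"round":((303,135),(288,158),.12)}
for k,(a,b,h) in G.items():
    sa,ca=capmask(cs,a);sb,cb=capmask(cd,b)
    P,e=tri(cs,ca,cd,cb);print(k,sa,ca.round(1),sb,cb.round(1),"tri",P.round(4),round(e,4),"plane",plane(cs,ca,h+.016-.014).round(4),plane(cd,cb,h+.016-.014).round(4))
    # silhouette check: project cap
    Q=plane(cs,ca,h+.002)
    th=np.linspace(0,6.28,40)
    pts=np.array([[Q[0]+.018*np.cos(t),Q[1]+.018*np.sin(t),z] for t in th for z in(h-.012,h+.016)])
    for c in(cs,cd):
        q=proj(c,pts);print("  pred bbox",q.min(0).round(1),q.max(0).round(1), cv2.convexHull(q.astype(np.float32)).mean(0).round(1))
for p in((205,85),(160,300),(140,300),(200,330),(228,95),(195,195),(235,265)): print(p,plane(cs,p,0).round(3),plane(cs,p,.15).round(3))
R=cv2.Rodrigues(np.array([1.999,.412,-2.0]))[0];print(R.round(3))
E
```

```text
resin [242 162  14  17 198] [248.9 170.3] [225 166  32  24 593] [239.9 175.4] tri [0.5715 0.0226 0.1265] 0.0035 plane [0.5729 0.0179 0.122 ] [0.5804 0.0115 0.122 ]
  pred bbox [241.1 160.9] [256.5 179.8] [[248.8 170. ]]
  pred bbox [233.6 168.8] [248.7 184.6] [[241.  176.4]]
hard [207 236  17  20 277] [215.1 245.7] [212 214  17  17 247] [219.6 222. ] tri [0.5018 0.2233 0.101 ] 0.0014 plane [0.5019 0.2241 0.102 ] [0.4998 0.225  0.102 ]
  pred bbox [205.4 234.3] [224.5 257.3] [[214.9 245.4]]
  pred bbox [209.6 211.7] [228.2 231.9] [[218.8 221.4]]
round [298 126  12  15 158] [303.5 133. ] [272 142  22  25 349] [283.  153.1] tri [ 0.5461 -0.1725  0.1333] 0.0119 plane [ 0.548  -0.1887  0.122 ] [ 0.5689 -0.2054  0.122 ]
  pred bbox [296.3 124.7] [310.8 141.3] [[303.4 132.7]]
  pred bbox [280.6 148.9] [293.6 162.3] [[287.  155.3]]
(205, 85) [ 1.09  -0.387  0.   ] [ 0.893 -0.188  0.15 ]
(160, 300) [0.56  0.342 0.   ] [0.474 0.388 0.15 ]
(140, 300) [0.593 0.367 0.   ] [0.5   0.407 0.15 ]
(200, 330) [0.449 0.342 0.   ] [0.386 0.388 0.15 ]
(228, 95) [ 0.974 -0.382  0.   ] [ 0.801 -0.184  0.15 ]
(195, 195) [0.714 0.071 0.   ] [0.596 0.174 0.15 ]
(235, 265) [0.489 0.183 0.   ] [0.418 0.262 0.15 ]
[[-0.001  0.394 -0.919]
 [ 0.002 -0.919 -0.394]
 [-1.    -0.002  0.   ]]
```

Caps found: large at (0.573, 0.018) and small at (0.502, 0.224). The predicted cap outlines match both views. Next I move above the large cap with the gripper shut.

Request:
apply_moves:
  series:
    - {"jaw": 1,"linear": [0,-0.2167,-0.2967],"roll": 0}
    - {"jaw": 1,"linear": [0,-0.2167,-0.2967],"roll": 0}
    - {"jaw": 1,"linear": [0,-0.2167,-0.2967],"roll": 0}
    - {"jaw": 1,"linear": [0,-0.2167,-0.2967],"roll": 0}
    - {"jaw": 1,"linear": [0,-0.433,-0.593],"roll": 0}
    - {"jaw": 1,"linear": [0,-0.433,-0.593],"roll": 0}
    - {"jaw": 1,"linear": [0,-0.433,-0.593],"roll": 0}
    - {"jaw": 1,"linear": [0,-0.433,-0.593],"roll": 0}
    - {"jaw": 1,"linear": [0,-0.65,-0.8895],"roll": 0}
    - {"jaw": 1,"linear": [0,-0.65,-0.8895],"roll": 0}
    - {"jaw": 1,"linear": [0,-0.65,-0.8895],"roll": 0}
    - {"jaw": 1,"linear": [0,-0.65,-0.8895],"roll": 0}
    - {"jaw": 1,"linear": [0,-0.65,-0.8895],"roll": 0}
    - {"jaw": 1,"linear": [0,-0.65,-0.8895],"roll": 0}

```text
t: 1.85
tool_pos: [0.5726, 0.0171, 0.2179]
orientation: [1.998, 0.412, -2.001]
force: [-0.2, 0.1, -0.1]
opening: 0.0004
```

```bash
python3 - <<'E'
from plant import *
from h import *
s=read_state();print(s["t"],s["tool_pos"],s["force"],s["opening"],s["q"].round(2));c=read_camera("wrist");c["s"]=s;pickle.dump(c,open("wrist1.pkl","wb"));cv2.imwrite("pics/w1.png",c["pixels"])
T=c["tool_from_camera"];print(T,c["intrinsics"])
R=cv2.Rodrigues(s["orientation"])[0]
for P in([.573,.018,.136],[.502,.224,.116]):
    v=np.linalg.inv(T)@np.r_[R.T@(np.array(P)-s["tool_pos"]),1];v=v[:3];K=c["intrinsics"]
    th=np.arctan2(np.hypot(v[0],v[1]),v[2]);print("expected px",K[:2,2]+K[0,0]*th*v[:2]/np.hypot(v[0],v[1]))
E
```

```text
1.85 [0.5725955  0.01712812 0.21788596] [-0.22817584  0.12815325 -0.12885978] 0.00044478859529962844 [-0.06  0.06  1.57  0.    1.52  1.11]
[[ 7.47079801e-05 -2.56974595e-01  9.66418156e-01 -1.66815177e-01]
 [ 9.99999836e-01  5.67133835e-04  7.34992602e-05  5.67992130e-04]
 [-5.66975877e-04  9.66417992e-01  2.56974595e-01 -7.08563479e-02]
 [ 0.00000000e+00  0.00000000e+00  0.00000000e+00  1.00000000e+00]] [[297.31863964   0.         256.91543959]
 [  0.         297.31863964 190.40635534]
 [  0.           0.           1.        ]]
expected px [255.66333725 194.76645406]
expected px [ 56.98876853 174.89122304]
```

View pics/w1.png

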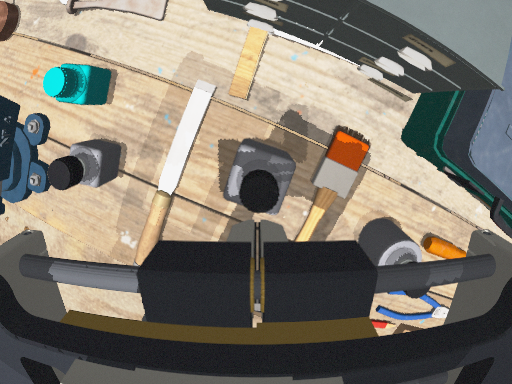

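Wrist view: the large cap's top is at about (259,190) and the small cap's top at about (66,172). The round bottle is well clear at (392,250). I'll refine by casting the wrist rays onto the cap-top planes.

```bash
python3 - <<'E'
from h import *
c=load("wrist1");s=c["s"];K=c["intrinsics"];T=c["tool_from_camera"];R=cv2.Rodrigues(s["orientation"])[0]
def wp(p,z):
    u=(np.array(p)-K[:2,2]);r=np.hypot(*u);th=r/K[0,0]
    d=R@T[:3,:3]@np.r_[np.sin(th)*u/r,np.cos(th)];o=s["tool_pos"]+R@T[:3,3]
    return o+d*(z-o[2])/d[2]
cs=load("scene")
for n,p,z,Q in(("resin",(259,190),.136,[.573,.018]),("hard",(66,173),.116,[.502,.224])):
    for th in(40,50,60):
        st,ce=capmask(c,p,28,th);print(n,th,st,ce.round(1),"top?",wp(ce,z).round(4),"mid",wp(ce,z-.007).round(4))
    x,y=p;g=c["pixels"][...].max(2);print(g[y-30:y+34:3,x],g[y,x-30:x+32:3])
E
```

```text
resin 40 [ 240  170   39   42 1254] [258.7 190.6] top? [0.5775 0.0171 0.136 ] mid [0.5758 0.0163 0.129 ]
resin 50 [ 240  170   39   42 1319] [258.9 190.8] top? [0.5774 0.0169 0.136 ] mid [0.5757 0.0161 0.129 ]
resin 60 [ 240  170   39   42 1337] [258.9 190.8] top? [0.5774 0.0168 0.136 ] mid [0.5757 0.0161 0.129 ]
[ 84  90  90  68  30  30  32  32  31  32  35  30  30  37  33  24  29  35
 219 217 220  30] [185 192 190 171  29  34  31  32  36  30  35  29  32  37  32  39  26 121
 122  93 133]
hard 40 [ 56 156  27  32 404] [ 72.9 169. ] top? [0.5169 0.2043 0.116 ] mid [0.5137 0.2085 0.109 ]
hard 50 [ 55 156  28  33 426] [ 72.6 169.1] top? [0.5166 0.2047 0.116 ] mid [0.5135 0.2089 0.109 ]
hard 60 [  38  156   45   35 1032] [ 62.9 172.3] top? [0.5081 0.2166 0.116 ] mid [0.5047 0.2211 0.109 ]
[220  79 215 199 212  23  25  21  61  54  56  56  53  57  56  26 225 228
 220 224 211 231] [116 133 132  86  55  57  53  53  58  57  56  57  36  21  29  33 131  95
 105 105 104]
```

Request:
apply_moves:
  series:
    - {"jaw": 1,"linear": [0.06,0.001,-0.003],"roll": 0}
    - {"jaw": 1,"linear": [0.11,0.001,-0.003],"roll": 0}
    - {"jaw": 1,"linear": [0.12,0.001,-0.003],"roll": 0}
    - {"jaw": 1,"linear": [0.127,0.001,-0.003],"roll": 0}
    - {"jaw": 1,"linear": [0.133,0.001,-0.003],"roll": 0}
    - {"jaw": 1,"linear": [0.138,0.001,-0.003],"roll": 0}
    - {"jaw": 1,"linear": [0.143,0.001,-0.003],"roll": 0}
    - {"jaw": 1,"linear": [0.147,0.001,-0.003],"roll": 0}
    - {"jaw": 1,"linear": [0.151,0.001,-0.003],"roll": 0}
    - {"jaw": 1,"linear": [0.151,0.001,-0.003],"roll": 0}

```text
t: 3.15
tool_pos: [0.5747, 0.017, 0.1277]
orientation: [1.999, 0.411, -2.0]
force: [1.8, -0.8, 3.1]
opening: 0.0004
```

Contact is made with 3 N upward, as expected for the sliding friction. Continuing past the bead.

Request:
apply_moves:
  series:
    - {"jaw": 1,"linear": [0.004,0,0],"roll": 0}
    - {"jaw": 1,"linear": [0.007,0,0],"roll": 0}
    - {"jaw": 1,"linear": [0.009,0,0],"roll": 0}
    - {"jaw": 1,"linear": [0.01,0,0],"roll": 0}
    - {"jaw": 1,"linear": [0.01,0,0],"roll": 0}

```text
t: 3.78
tool_pos: [0.5745, 0.0171, 0.1214]
orientation: [1.999, 0.411, -2.001]
force: [0.5, -0.1, 2.1]
opening: 0.0006
```

Request:
apply_moves:
  series:
    - {"jaw": 1,"linear": [0.001,0,0],"roll": 0}
    - {"jaw": 1,"linear": [0.002,0,0],"roll": 0}
    - {"jaw": 1,"linear": [0.003,0,0],"roll": 0}
    - {"jaw": 1,"linear": [0.003,0,0],"roll": 0}

```text
t: 4.28
tool_pos: [0.5746, 0.017, 0.1203]
orientation: [1.999, 0.411, -2.0]
force: [-3.0, -0.4, 6.8]
opening: 0.0004
```

Request:
apply_moves:
  series:
    - {"jaw": 1,"linear": [0.003,0,0],"roll": 0}
    - {"jaw": 1,"linear": [0.003,0,0],"roll": 0}

```text
t: 4.53
tool_pos: [0.5749, 0.0171, 0.1203]
orientation: [2.0, 0.411, -1.999]
force: [-5.2, -0.3, 14.3]
opening: 0.0003
```

Position holds at 0.1203 while force rises to 14 N, so the large cap is home. Next I lift and move over the small bottle.

Request:
apply_moves:
  series:
    - {"jaw": 1,"linear": [-0.04,0,0],"roll": 0}
    - {"jaw": 1,"linear": [-0.133,0,0],"roll": 0}
    - {"jaw": 1,"linear": [-0.133,-0.09,-0.006],"roll": 0}
    - {"jaw": 1,"linear": [-0.133,-0.18,-0.013],"roll": 0}
    - {"jaw": 1,"linear": [-0.133,-0.27,-0.02],"roll": 0}
    - {"jaw": 1,"linear": [-0.133,-0.361,-0.026],"roll": 0}
    - {"jaw": 1,"linear": [-0.133,-0.361,-0.026],"roll": 0}
    - {"jaw": 1,"linear": [-0.133,-0.361,-0.026],"roll": 0}
    - {"jaw": 1,"linear": [-0.133,-0.361,-0.026],"roll": 0}

```text
t: 5.65
tool_pos: [0.5043, 0.221, 0.2]
orientation: [2.0, 0.409, -2.001]
force: [-0.5, 0.7, -0.9]
opening: 0.0009
```

```bash
python3 - <<'E'
from plant import *
from h import *
s=read_state();print(s["t"],s["tool_pos"],s["force"]);c=read_camera("wrist");c["s"]=s;pickle.dump(c,open("wrist2.pkl","wb"));cv2.imwrite("pics/w2.png",c["pixels"])
K=c["intrinsics"];T=c["tool_from_camera"];R=cv2.Rodrigues(s["orientation"])[0]
def wp(p,z):
    u=(np.array(p)-K[:2,2]);r=np.hypot(*u);th=r/K[0,0]
    d=R@T[:3,:3]@np.r_[np.sin(th)*u/r,np.cos(th)];o=s["tool_pos"]+R@T[:3,3]
    return o+d*(z-o[2])/d[2]
st,ce=capmask(c,(258,193),28,62);print(st,ce,wp(ce,.116),wp(ce,.109))
E
```

```text
5.65 [0.50434036 0.22099617 0.19997199] [-0.54168492  0.74325748 -0.92756284]
[ 236  171   39   43 1318] [254.74203338 192.09863429] [0.50621445 0.22329411 0.116     ] [0.50443845 0.22260099 0.109     ]
```

View pics/w2.png

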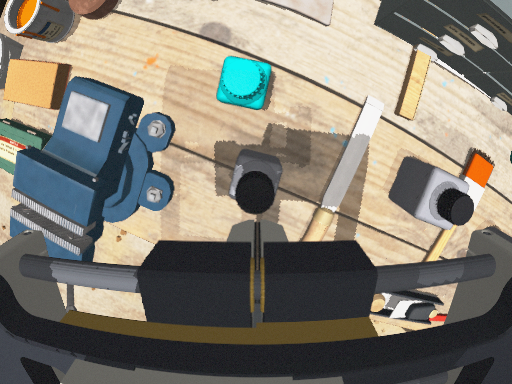

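Wrist view: the small cap's top is at (255,192), the turquoise look-alike at (245,82), and the vise on the left at (40–170, 80–255). The large bottle with its cap down is at (430,195). Before descending I'll check the gripper body's clearance to the vise.

```bash
python3 - <<'E'
from h import *
c=load("wrist2");s=c["s"];K=c["intrinsics"];T=c["tool_from_camera"];R=cv2.Rodrigues(s["orientation"])[0];cs=load("scene")
for p in((142,100),(90,250),(72,78),(103,205)):
    u=(np.array(p)-K[:2,2]);r=np.hypot(*u);th=r/K[0,0]
    d=R@T[:3,:3]@np.r_[np.sin(th)*u/r,np.cos(th)];o=s["tool_pos"]+R@T[:3,3]
    for z in(.09,.12,.15,.18):
        P=o+d*(z-o[2])/d[2];l=R.T@(P-s["tool_pos"]);print(p,P.round(3),"tool yz",l[1:].round(3),"scene px",proj(cs,P).round(0))
E
```

```text
(142, 100) [0.541 0.357 0.09 ] tool yz [-0.11  -0.087] scene px [[153. 285.]]
(142, 100) [0.545 0.345 0.12 ] tool yz [-0.098 -0.086] scene px [[153. 271.]]
(142, 100) [0.548 0.333 0.15 ] tool yz [-0.086 -0.084] scene px [[154. 256.]]
(142, 100) [0.551 0.321 0.18 ] tool yz [-0.074 -0.082] scene px [[155. 241.]]
(90, 250) [0.359 0.37  0.09 ] tool yz [-0.194  0.075] scene px [[223. 348.]]
(90, 250) [0.382 0.357 0.12 ] tool yz [-0.173  0.059] scene px [[216. 326.]]
(90, 250) [0.405 0.344 0.15 ] tool yz [-0.152  0.043] scene px [[210. 303.]]
(90, 250) [0.428 0.331 0.18 ] tool yz [-0.131  0.028] scene px [[203. 280.]]
(72, 78) [0.538 0.446 0.09 ] tool yz [-0.194 -0.119] scene px [[115. 323.]]
(72, 78) [0.542 0.425 0.12 ] tool yz [-0.173 -0.114] scene px [[119. 304.]]
(72, 78) [0.545 0.403 0.15 ] tool yz [-0.152 -0.109] scene px [[124. 284.]]
(72, 78) [0.548 0.382 0.18 ] tool yz [-0.131 -0.104] scene px [[128. 264.]]
(103, 205) [0.422 0.365 0.09 ] tool yz [-0.165  0.019] scene px [[197. 325.]]
(103, 205) [0.438 0.353 0.12 ] tool yz [-0.147  0.009] scene px [[193. 305.]]
(103, 205) [0.454 0.34  0.15 ] tool yz [-0.129 -0.   ] scene px [[189. 285.]]
(103, 205) [0.47  0.327 0.18 ] tool yz [-0.111 -0.01 ] scene px [[185. 265.]]
```

The vise top is only about 0.1 m high and lies outside the gripper's footprint, so it's clear. Pressing the small cap.

Request:
apply_moves:
  series:
    - {"jaw": 1,"linear": [0.06,-0.002,-0.002],"roll": 0}
    - {"jaw": 1,"linear": [0.11,-0.002,-0.002],"roll": 0}
    - {"jaw": 1,"linear": [0.123,-0.002,-0.002],"roll": 0}
    - {"jaw": 1,"linear": [0.13,-0.002,-0.002],"roll": 0}
    - {"jaw": 1,"linear": [0.136,-0.002,-0.002],"roll": 0}
    - {"jaw": 1,"linear": [0.141,-0.002,-0.002],"roll": 0}
    - {"jaw": 1,"linear": [0.146,-0.002,-0.002],"roll": 0}
    - {"jaw": 1,"linear": [0.15,-0.002,-0.002],"roll": 0}
    - {"jaw": 1,"linear": [0.154,-0.002,-0.002],"roll": 0}
    - {"jaw": 1,"linear": [0.154,-0.002,-0.002],"roll": 0}

```text
t: 6.95
tool_pos: [0.5053, 0.2227, 0.1079]
orientation: [2.001, 0.409, -2.0]
force: [1.3, 0.6, 1.8]
opening: 0.0003
```

Request:
apply_moves:
  series:
    - {"jaw": 1,"linear": [0.004,0,0],"roll": 0}
    - {"jaw": 1,"linear": [0.007,0,0],"roll": 0}
    - {"jaw": 1,"linear": [0.009,0,0],"roll": 0}
    - {"jaw": 1,"linear": [0.011,0,0],"roll": 0}
    - {"jaw": 1,"linear": [0.012,0,0],"roll": 0}
    - {"jaw": 1,"linear": [0.013,0,0],"roll": 0}

```text
t: 7.7
tool_pos: [0.5054, 0.2228, 0.1002]
orientation: [2.001, 0.409, -2.0]
force: [-0.4, -0.4, 8.2]
opening: 0.0006
```

Request:
apply_moves:
  series:
    - {"jaw": 1,"linear": [0.004,0,0],"roll": 0}
    - {"jaw": 1,"linear": [0.004,0,0],"roll": 0}

```text
t: 7.95
tool_pos: [0.5063, 0.223, 0.1002]
orientation: [2.003, 0.409, -1.998]
force: [-4.8, -3.1, 17.4]
opening: 0.0006
```

Request:
apply_moves:
  series:
    - {"jaw": 1,"linear": [-0.04,0,0],"roll": 0}
    - {"jaw": 1,"linear": [-0.133,0,0],"roll": 0}
    - {"jaw": 1,"linear": [-0.2,0.0,0.05],"roll": 0}
    - {"jaw": 1,"linear": [-0.2,0.05,0.15],"roll": 0}
    - {"jaw": 1,"linear": [-0.2,0.1,0.2],"roll": 0}
    - {"jaw": 1,"linear": [-0.2,0.1,0.2],"roll": 0}
    - {"jaw": 1,"linear": [-0.2,0.1,0.2],"roll": 0}

```text
t: 8.82
tool_pos: [0.419, 0.1208, 0.2196]
orientation: [2.004, 0.409, -1.999]
force: [-0.2, 0.4, -0.5]
opening: 0.0007
```

```bash
python3 - <<'E'
from plant import *
from h import *
s=read_state();print(s["t"],s["tool_pos"],s["force"])
c=read_camera("scene");pickle.dump(c,open("scene2.pkl","wb"));d=read_camera("side");w=read_camera("wrist")
a=load("scene");f=lambda c:cv2.resize(c["pixels"][115:290,145:325],None,fx=2.2,fy=2.2,interpolation=2)
cv2.imwrite("pics/end.png",np.hstack([f(a),f(c)]));cv2.imwrite("pics/w3.png",w["pixels"])
for n,p in(("resin",(249,172)),("hard",(215,246)),("round",(303,135))):
    print(n,capmask(a,p),capmask(c,p))
print("pred drop of 16mm px",proj(a,[[.574,.017,.122],[.574,.017,.106],[.505,.2227,.102],[.505,.2227,.086]]).round(1))
E
```

```text
8.825 [0.41902146 0.12081598 0.2196055 ] [-0.21795469  0.40879319 -0.47001366]
resin (array([242, 162,  14,  17, 198], dtype=int32), array([248.9040404 , 170.31818182])) (array([242, 156,  23,  28, 322], dtype=int32), array([253.86335404, 169.97826087]))
hard (array([207, 236,  17,  20, 277], dtype=int32), array([215.06498195, 245.74368231])) (array([208, 241,  17,  20, 278], dtype=int32), array([215.71582734, 250.70863309]))
round (array([298, 126,  12,  15, 158], dtype=int32), array([303.5, 133. ])) (array([295, 133,  15,  18, 177], dtype=int32), array([301.82485876, 142.05084746]))
pred drop of 16mm px [[248.8 169.9]
 [248.9 175. ]
 [214.3 244.6]
 [214.9 249.5]]
```

View pics/end.png

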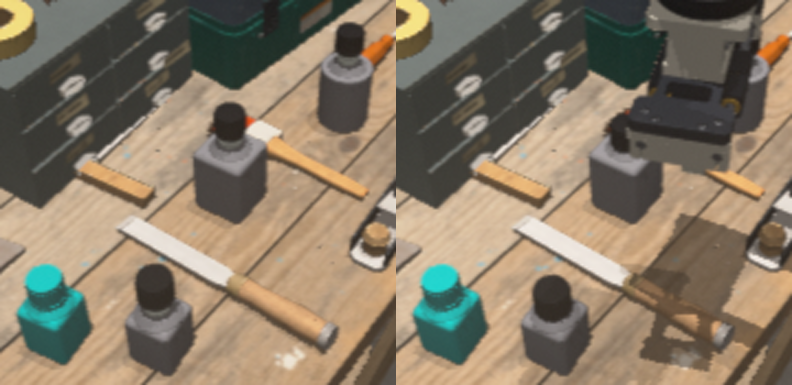

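Small cap is down: it dropped 5 px, as predicted for 16 mm. The gripper hides part of the large cap and the round bottle, so I'll move the arm away and re-check.

Request:
apply_moves:
  series:
    - {"jaw": 1,"linear": [-0.05,0.1,0.08],"roll": 0}
    - {"jaw": 1,"linear": [-0.05,0.18,0.14],"roll": 0}
    - {"jaw": 1,"linear": [-0.05,0.26,0.2],"roll": 0}
    - {"jaw": 1,"linear": [-0.05,0.34,0.27],"roll": 0}
    - {"jaw": 1,"linear": [-0.05,0.42,0.34],"roll": 0}
    - {"jaw": 1,"linear": [-0.05,0.5,0.4],"roll": 0}
    - {"jaw": 1,"linear": [-0.05,0.565,0.46],"roll": 0}
    - {"jaw": 1,"linear": [-0.05,0.565,0.46],"roll": 0}
    - {"jaw": 1,"linear": [-0.05,0.565,0.46],"roll": 0}
    - {"jaw": 1,"linear": [-0.05,0.565,0.46],"roll": 0}

```text
t: 10.22
tool_pos: [0.2993, -0.2977, 0.2486]
orientation: [2.001, 0.413, -1.997]
force: [0.6, 0.1, 0.1]
opening: 0.0003
```

```bash
python3 - <<'E'
from plant import *
from h import *
s=read_state();print(s["t"],s["tool_pos"],s["force"])
c=read_camera("scene")
a=load("scene");f=lambda c:cv2.resize(c["pixels"][115:290,145:325],None,fx=2.2,fy=2.2,interpolation=2)
cv2.imwrite("pics/end2.png",np.hstack([f(a),f(c)]))
for n,p in(("resin",(249,172)),("hard",(215,246)),("round",(303,135))):
    print(n,capmask(a,p),capmask(c,p))
E
```

```text
10.225 [ 0.29930078 -0.29765396  0.24856487] [0.58831369 0.12269137 0.09265618]
resin (array([242, 162,  14,  17, 198], dtype=int32), array([248.9040404 , 170.31818182])) (array([242, 167,  14,  17, 200], dtype=int32), array([248.83 , 175.205]))
hard (array([207, 236,  17,  20, 277], dtype=int32), array([215.06498195, 245.74368231])) (array([208, 241,  17,  20, 275], dtype=int32), array([215.57454545, 250.66909091]))
round (array([298, 126,  12,  15, 158], dtype=int32), array([303.5, 133. ])) (array([298, 126,  12,  15, 158], dtype=int32), array([303.5, 133. ]))
```

View pics/end2.png

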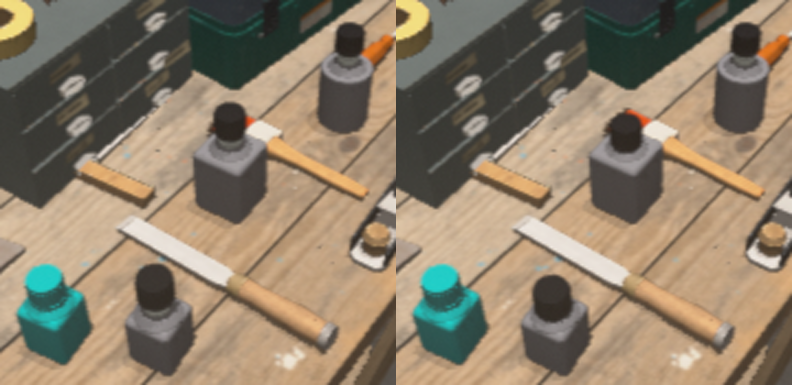

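Both grey square caps now sit on their shoulders and both bottles are upright in place. The round bottle and its raised cap are pixel-identical to before (cap at (303.5,133)). Handing in.

```bash
python3 -c "
from plant import *
print(close_job())"
```

```text
the job is handed in; nothing more can be done
None
```

I pressed both square bottles' caps home with the closed fingertips, the large bottle first and then the small one. The job was handed in at about 10.3 s of the 32 s allowed.

- **Large cap:** the fingertips stopped at z = 0.1203 m and held there while the force rose to 14 N. The expected height with the cap home is 0.120 m.
- **Small cap:** the fingertips stopped at z = 0.1002 m and held there while the force rose to 17 N. The expected height is 0.100 m.
- **Final scene picture:** both caps had dropped about 5 px, which matches the predicted travel of about 16 mm. Both bottles still stood upright, with no visible shift for the large one. The small one's cap also sat about 0.5 px to the side, of the same order as the drop itself predicts.
- **Round bottle:** it and its raised cap looked the same before and after, pixel for pixel. The turquoise look-alike was not touched.
- **Disagreement:** the first cap positions from the scene camera and the wrist camera differed by about 3 mm for each cap. I aimed between the two for the large cap and re-measured from above for the small one, and no check failed.

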